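Load the gel carrier plate into the scanner chute

ROBOT

A 7-joint arm with a two-finger parallel gripper is mounted at the origin on the work surface. World frame = base frame: x ahead of the robot, y to its left, z up, the work surface at z = 0. Lengths are in m, angles in degrees, forces in N, time in s.
With the tool pointing down it reaches from about 0.35 to 0.9 m from the base axis. Payload 8.1 kg.
Tool frame: the origin (TCP) lies midway between the tips of the shut fingers; the grasp point (between the pads) lies 19 mm behind it (bot.tcp_to_grasp is the distance from the TCP to the grasp point, in m); y points along the fingers, z is the direction in which the jaws open and shut, and the axes are right-handed (so a half turn about y gives the same grasp; the last joint's range is limited). The gripper opens to 92 mm and grips with 3 to 60 N. Pads are 19 mm wide; open, the fingers measure 130 mm over their backs; the gripper's body (75 mm by 190 mm) begins 47 mm behind the grasp point.
Start: joints at [-78.186, 24.895, 1.432, 90.138, -0.665, 64.973, -4.303], TCP at [0.19, 0.595, 0.227] pointing down, gripper open.
Joint ranges: [-149.89, 149.89], [-25.12, 119.58], [-72.63, 75.52], [4.76, 147.25], [-75.54, 255.54], [6.69, 114.76], [-157.13, 157.13]. Speed limits (degrees/s): [127.2, 127.2, 172.46, 172.46, 180, 180, 180].

INTERFACE

Orientations are given as [roll, pitch, yaw] about the fixed x, y, z axes, in that order (R = Rz(yaw) Ry(pitch) Rx(roll)).
In Python, from workcell import bot gives the robot as it stands.
- The arm moves only by the shell command python3 -m creep 'ROWS' [FORCE]. ROWS is JSON, a list of rows, each a list of 7 numbers: the turn, a rotation vector about the tool's x, y, z in degrees, then the shift along the tool's x, y, z in m, then the opening, from 0 (shut) to 1 (fully open). A call has 1 to 8 rows; each row is the pose to reach, as a shift and turn from the pose commanded when the call began, along the tool's axes at that moment; what a row does not reach only later rows make up. A row lasts 1/10 s, in which the tool goes at most 50 mm and 8.59 degrees, less where a joint would pass 70% of its speed; a pose out of reach is approached as far as the arm can. A call with a gripper value outside its range is refused whole. The fingers move at their own pace and stop on an object; FORCE is the grip in N (left out, the last holds). Time passes only in rows, so rows that repeat a pose let the fingers close. It gives the time, the measured TCP pose, the force and the opening at its end, in the units of the state.
- bot.observe(): the state, without advancing time (a new reading comes with each control period).
- bot.read_camera(name): name is "scene" or "top" or "wrist"; returns a dict with "img" (480x640x3 uint8, red, green, blue), "z_map" (480x640 float32, m along the optical axis (not along the pixel's ray), 0 where there is no reading), "camera_matrix" (3x3 intrinsics, pixels), "pose" (4x4, takes a point from camera to world coordinates); the wrist camera has in their place "T_tool_cam" (4x4, takes a point from camera to tool coordinates, whose origin is the TCP and whose axes are the tool frame's). Camera axes: x right, y up, looking along -z (the intrinsics and any distortion apply to the point x, -y, -z); pixel columns grow to the right and rows downward; lengths in m; the calibration is good to about 2 mm. A picture is of the moment at which its call begins: read the wrist's pose just before it.
- bot.finish_job(): hands the job in, once; it reports no verdict.
The state is a dict: "time_s": time; "joint_positions": joint angles; "qd": joint speeds; "effort": joint torques, N m; "eef_pos": TCP position; "eef_rot": TCP orientation; "contact_force": force on the tool from outside, world axes, zero at the start; "torque": the same for the moment, N m; "opening": opening from 0.0 (shut) to 1.0 (fully open).
Only numpy, scipy, OpenCV 4.12 (cv2) and the standard library are available. Lean on these libraries where they do the work, as an engineer would, in place of code of your own. Each camera call takes 0.05 s, during which the arm holds its last target. There are 200 camera calls.

TASK

Press lightly on the thin white carrier plate and draw it along its channel until its wide end overhangs the stand's open front edge, while the plate stays lying flat on the stand. Then take the plate by the overhanging wide end and lay it, narrow end first and flat, in the sloping chute of the gel scanner so that it slides fully home with its shoulders against the chute's side walls; let go and leave it there. Do not press hard on the plate, do not let it fall onto the bench, and leave the other things on the bench where they are.

Things in the scene. Friction and masses are not known exactly. Their poses are not given: they have to be found in the camera images.
- plate: Thin rigid white T-shaped carrier plate, 120 long, 4 thick, 30-55 g. Origin: mid-length, on its underside. x points from wide to narrow end, z up. Head: x -60 to -20, 64 wide. Blade: x -20 to +60, 46 wide; square shoulders at x -20. Centre of mass x -5. Starts in the stand's channel, head 2 to 14 inside the open front edge. Friction on stand, chute 0.2-0.3; fingertips grip better. (mm)
- plate_head (a point): Centre of the plate's wide head (40 long, 64 wide), at mid-thickness: where to grip it by its two sides once it overhangs. Axes as the plate. (mm)
- stand: Fixed dark steel stand, 146 (x) by 130 (y). Origin on the bench; x points away from the open front edge. Channel floor, on which the plate lies, 60 above the bench. Rails on both sides, 9 wide, 5 high, inner faces y +-34, keep fingers from the plate's sides; a stop 5 high closes the back at x +66. Pressing the plate on it with 40 N or more would crack the plate. (mm)
- stand_edge (a point): Middle of the stand's open front edge, on the channel floor (stand x -70, height 60). Beyond it, towards stand -x, all is open down to the bench. The plate tips off when it overhangs this edge by about 55. (mm)
- chute: Fixed steel gravity chute, open on top. Its frame is the plate's frame when fully home: origin on the chute floor, 115 above the bench, x down the slope (0.42 rad below level), z square to the floor. Floor x -88 to +92. Side walls x -18 to +92, inner faces y +-25.5, 10 high, with lips flaring out to y +-40 at 22 high. A plate laid up to 40 up-slope of home slides down by itself. (mm)
- chute_stop (a point): Middle of the chute floor at the walls' upper ends (chute x -18), where the plate's shoulders stop (home). Up-slope of it the chute is a bare tongue 40 wide, no walls, x -88 to -18, so fingers can pass on both sides of the head. (mm)
- scanner: The fixed grey gel scanner housing with the chute in front. Origin on the bench under the chute's origin; x points level, the way down the chute. Housing x 108 to 378 mm, y +-150 mm, 150 mm tall. Below the chute: two posts (28 mm and 50 mm wide in y) on a base plate 6 mm thick.
- reagent_bottle: Bystander: white plastic bottle, 60 mm diameter, 140 mm tall; origin at the centre of its base.
- beaker: Bystander: glass beaker, 66 mm diameter, 85 mm tall; origin at the centre of its base.
- tube_rack: Bystander: white block 60 x 150 x 47 mm with tube caps on top; origin at the centre of its base.
- comb: Bystander: flat white gel comb lying on the bench, 42 x 110 x 6 mm; origin under its solid bar.
- marker: Bystander: marker pen lying on the bench, 135 mm long, 16 mm thick; origin under its middle.
- tip_box: Bystander: grey pipette-tip box with clear lid, 122 x 87 x 67 mm; origin at the centre of its base.
There are look-alikes about, which are no part of the job. Leave any green look-alike of the plate alone.

How it is judged (in metres and radians):
On the way:
1. The plate lies flat on the stand, still in its channel, with its wide end at least 15 mm past the front edge, for 0.2 s (x of plate in the frame of stand between -0.066 and -0.025 m and y of plate in the frame of stand between -0.012 and 0.012 m and z of plate in the frame of stand between 0.057 and 0.063 m and angle between plate's own z axis and vertical below 0.06 rad and angle between the x axis of plate and the x axis of stand, either way round below 0.2 rad and contact force between plate and stand above 0.1 N), for 0.2 s.
At the end, for the whole second after the job is handed in: The plate lies still and released in the chute, flat on its floor (height within -3/+4 mm, 0.06 rad), narrow end down, shoulders within 6 mm of home along the slope, within 6 mm sideways and 0.1 rad in line (x of plate in the frame of chute between -0.006 and 0.006 m and y of plate in the frame of chute between -0.006 and 0.006 m and z of plate in the frame of chute between -0.003 and 0.004 m and angle between the x axis of plate and the x axis of chute, either way round below 0.1 rad and angle between the z axis of plate and the z axis of chute, either way round below 0.06 rad and linear speed of plate below 0.02 m/s and contact force between plate and the fingers below 0.05 N and x of plate_head in the frame of chute below 0 m); the robot touches nothing.
It fails at once if the plate is pressed on the stand with 40 N or more (contact force between plate and stand above 40 N).
It fails at once if the plate falls to the bench (height (world z) of plate below 0.03 m).
It fails at once if another thing on the bench (bottle, beaker, tube rack, comb, marker, tip box) is moved by more than 30 mm (distance of any of reagent_bottle, beaker, tube_rack, comb, marker, tip_box from where it was at the start of the episode above 0.03 m).
It also fails if it takes over 64 s, if anything falls off the work surface, if the arm or the gripper's body presses on something with over 40 N, if the wrist force passes 120 N, or if a joint passes its speed limit or range.

## Working session

There is one attempt and no reset: what is moved stays moved. The work goes in short steps, Python scripts to look and compute and a shell command to move; the robot and the scene stay as the last step left them, time stands still between calls to the robot, and variables do not carry over. Pictures are saved under pics/ and viewed, on a budget of 10 in all, crops included, one or two more only if the job needs it, and the job is handed in when it is done.

```bash
ls; mkdir -p pics
python3 - <<'E'
from workcell import bot
import cv2,numpy as np
s=bot.observe();print(s)
for n in ["scene","top"]:
    c=bot.read_camera(n);np.savez(f"pics/{n}0.npz",**{k:v for k,v in c.items() if k!='name'})
    cv2.imwrite(f"pics/{n}0.png",c["img"][:,:,::-1]);print(n,c["camera_matrix"].tolist(),np.round(c["pose"],3).tolist(),c.keys())
E
```

```text
pics
{'time_s': 0.0, 'joint_positions': array([-78.1877705 ,  24.93498076,   1.43046622,  90.18979685,
        -0.66600178,  64.97143586,  -4.3027824 ]), 'qd': array([-0.06727402, -0.01508889,  0.08383505,  0.04450708,  0.06128463,
       -0.01892042, -0.01413916]), 'effort': array([ 1.15215862e-03, -6.67842507e+01,  9.85489525e-01, -3.14457893e+01,
       -6.04630122e-02,  4.29915916e-02,  1.34364213e-04]), 'eef_pos': array([0.1898138 , 0.59494725, 0.22595613]), 'eef_rot': array([-9.00876522e+01, -6.58611534e-03, -1.76948839e+01]), 'contact_force': array([-0.28479984, -0.93240181,  0.0904863 ]), 'torque': array([ 0.00163927, -0.02448118, -0.02700051]), 'opening': 1.0007982029252909}
scene [[467.22885623504635, 0.0, 323.85861184910857], [0.0, 467.22885623504635, 238.0158028659426], [0.0, 0.0, 1.0]] [[0.742, -0.588, 0.321, 0.874], [0.67, 0.643, -0.371, -0.263], [0.012, 0.49, 0.872, 0.953], [0.0, 0.0, 0.0, 1.0]] dict_keys(['img', 'z_map', 'camera_matrix', 'pose'])
top [[444.07670879698304, 0.0, 322.03346828096915], [0.0, 444.07670879698304, 244.65708868566534], [0.0, 0.0, 1.0]] [[-0.018, 0.997, -0.079, 0.503], [-1.0, -0.018, 0.001, 0.11], [-0.0, 0.079, 0.997, 0.955], [0.0, 0.0, 0.0, 1.0]] dict_keys(['img', 'z_map', 'camera_matrix', 'pose'])
```

View pics/scene0.png

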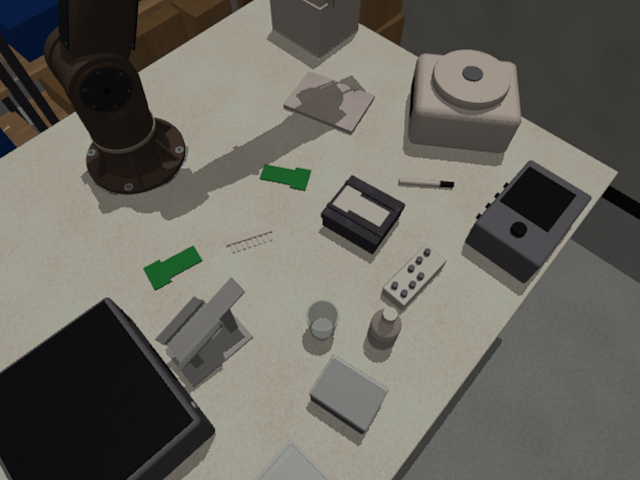

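View pics/top0.png

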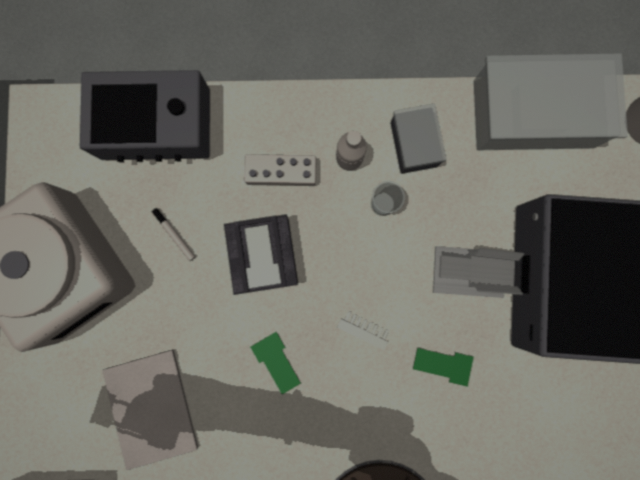

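The scene view shows the white plate in the dark stand near (362,208) and the chute at about (205,330). In the top view the plate is at about (262,255), with the head towards the image bottom, and the chute is at about (480,270). Next I'll measure both.

```bash
cat > h.py <<'E'
import numpy as np,cv2
def load(n): return dict(np.load(f"pics/{n}.npz"))
def ray(c,uv):
    K=c["camera_matrix"];uv=np.atleast_2d(uv).astype(float)
    d=np.c_[(uv[:,0]-K[0,2])/K[0,0],-(uv[:,1]-K[1,2])/K[1,1],-np.ones(len(uv))]
    return d@c["pose"][:3,:3].T, c["pose"][:3,3]
def onz(c,uv,z):
    d,o=ray(c,uv); return o+d*((z-o[2])/d[:,2])[:,None]
def cloud(c):
    v,u=np.mgrid[:480,:640]; d,o=ray(c,np.c_[u.ravel(),v.ravel()])
    return (o+d*c["z_map"].reshape(-1,1)).reshape(480,640,3)
E
python3 - <<'E'
from h import *
for n,box in (("top0",(225,210,300,300)),("scene0",(315,170,410,255))):
    c=load(n);x0,y0,x1,y1=box
    m=np.zeros((480,640),np.uint8);g=c["img"].min(2)
    dark=(g<90).astype(np.uint8)
    m[y0:y1,x0:x1]=(g>130)[y0:y1,x0:x1]
    cs,_=cv2.findContours(m,0,1)
    P=cloud(c)
    for k in cs:
        if cv2.contourArea(k)<500: continue
        p=onz(c,k[:,0],.064)[:,:2]
        a=cv2.approxPolyDP(k,2,True)[:,0]
        print(n,cv2.contourArea(k),a.tolist());print(np.round(onz(c,a,.064),4)[:,:2].tolist())
        mm=np.zeros_like(m);cv2.drawContours(mm,[k],-1,1,-1);print("zmed",np.median(P[...,2][mm>0]))
    # stand
    D=np.zeros_like(m);D[y0:y1,x0:x1]=((P[...,2]>.045)&(P[...,2]<.08))[y0:y1,x0:x1]
    k=max(cv2.findContours(D,0,1)[0],key=cv2.contourArea)
    xy=P[D>0][:,:2];print("stand rect",cv2.minAreaRect(xy.astype(np.float32)))
    img=c["img"][y0-5:y1+5,x0-5:x1+5,::-1]
    cv2.imwrite(f"pics/{n}_crop.png",cv2.resize(img,None,fx=4,fy=4,interpolation=2))
# chute cloud
c=load("top0");P=cloud(c)
cr=P[235:305,420:545]
z=cr[...,2]
for v in range(0,70,4): print(235+v,(z[v,::5]*1000).astype(int))
print(np.round(P[270,[440,460,480,500]],3))
a=cv2.imread("pics/top0_crop.png");b=cv2.resize(c["img"][230:310,425:545,::-1],None,fx=4,fy=4,interpolation=2)
s=load("scene0")["img"][265:390,150:265,::-1];s=cv2.resize(s,None,fx=3,fy=3)
o=np.zeros((600,800,3),np.uint8);a=a[:,:345];
def put(im,x,y):
    h=min(im.shape[0],600-y);w=min(im.shape[1],800-x);o[y:y+h,x:x+w]=im[:h,:w]
put(a[:400,:],0,0);put(s[:600],350,0);put(cv2.resize(b,None,fx=.7,fy=.7),0,400)
cv2.imwrite("pics/mix.png",o)
E
```

```text
top0 546.5 [[225, 247], [225, 280], [228, 280], [225, 282], [225, 299], [289, 299], [291, 295], [293, 299], [299, 299], [299, 285], [290, 294], [285, 289], [251, 295], [230, 295]]
[[0.5726, 0.3047], [0.5064, 0.3047], [0.5063, 0.2987], [0.5024, 0.3047], [0.4686, 0.3048], [0.4663, 0.1772], [0.4742, 0.1731], [0.4662, 0.1692], [0.466, 0.1572], [0.4938, 0.1568], [0.4762, 0.1751], [0.4863, 0.1849], [0.4756, 0.2529], [0.4764, 0.2948]]
zmed 0.00010398040163356326
top0 1302.5 [[265, 226], [246, 230], [251, 267], [247, 270], [250, 286], [279, 281], [277, 267], [271, 263]]
[[0.6137, 0.2238], [0.6063, 0.2623], [0.5315, 0.2526], [0.5256, 0.2606], [0.4935, 0.2548], [0.5025, 0.1967], [0.5305, 0.2005], [0.5387, 0.2124]]
zmed 0.06434088120182413
stand rect ((0.5581239461898804, 0.2343800961971283), (0.14612363278865814, 0.1301977038383484), 7.720770359039307)
scene0 884.5 [[333, 203], [346, 211], [349, 208], [378, 225], [388, 213], [360, 197], [359, 192], [348, 186]]
[[0.5007, 0.1974], [0.5367, 0.201], [0.5365, 0.2117], [0.6132, 0.2211], [0.61, 0.261], [0.5355, 0.2517], [0.5249, 0.2609], [0.4951, 0.2
[... 2083 characters left out ...]
 4   4 119 130 112 106 101  97  93  88
  81  24  50  78  93 114 133]
287 [  0   2  -3   7   3   6   6   6   7   5   2   4 131 127 122 116 110 104
  97  91  51  80  94 955 135]
291 [  0   0   3   6   5   4   4   7   7   7   3   3 140 131 131 128 120 116
 106 101  95  81  93 114 132]
295 [  0   2  -4   0  -3   0   0   0   0  -1   2   7   2   9   6   9   7   2
   0  27  53  75  94 115 134]
299 [  3   1   1  -1   0   0   1   2   1   0  -3   0   0   0  -1   0  -2  -3
  -1  30  53  78  97 116 137]
303 [  1  -1  -1   0   0   1  -1   0   0   2   0  -1   1   3  -2 955  -2  -2
  -1  30  55  76  97 115 137]
[[ 0.517 -0.103  0.149]
 [ 0.517 -0.145  0.132]
 [ 0.516 -0.189  0.114]
 [ 0.516 -0.236  0.089]]
```

View pics/mix.png

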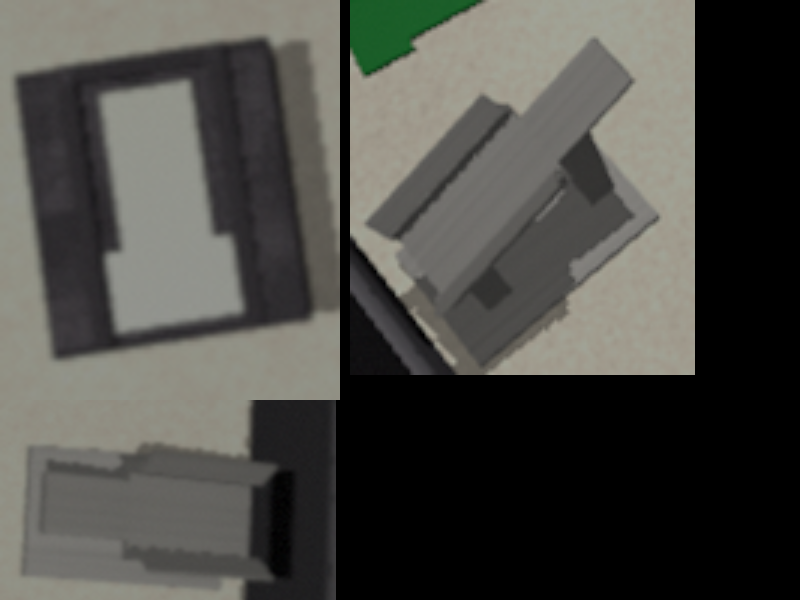

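Stand and plate are measured: yaw is about 7.8° and the plate centre is about (0.5545, 0.2345). Next I'll fit the chute and work out the first move.

```bash
cat >> h.py <<'E'
from scipy.spatial.transform import Rotation as Ro
def delta(T,Rt,s=None):
    if s is None:
        from workcell import bot; s=bot.observe()
    R0=Ro.from_euler('xyz',s["eef_rot"],degrees=True)
    rv=(R0.inv()*Rt).as_rotvec(degrees=True); d=R0.inv().apply(np.asarray(T)-s["eef_pos"])
    print("pos",np.round(s["eef_pos"],4),"rot",np.round(s["eef_rot"],2),"F",np.round(s["contact_force"],1),"t",round(s["time_s"],2),"op",round(s["opening"],3))
    print("DELTA turn",np.round(rv,2),"shift",np.round(d,4)); return rv,d
SY=np.radians(7.8); SX=np.array([np.cos(SY),np.sin(SY),0]); SYv=np.array([-np.sin(SY),np.cos(SY),0]); SO=np.array([.5553,.2339,0])
RS=Ro.from_euler('xyz',[-90,0,7.8],degrees=True)
def stand(x,y,z): return SO+SX*x+SYv*y+[0,0,z]
E
python3 - <<'E'
from h import *
c=load("top0");P=cloud(c)
m=np.zeros((480,640),bool);m[262:276,442:505]=1
Q=P[m];o=Q.mean(0)
for _ in range(3):
    A=np.c_[Q[:,:2],np.ones(len(Q))];w=np.linalg.lstsq(A,Q[:,2],rcond=None)[0];r=Q[:,2]-A@w;Q=Q[abs(r)<.006]
print("plane",w,"std",r.std(),"slope",np.arctan(np.hypot(*w[:2])),"az downhill",np.degrees(np.arctan2(-w[1],-w[0])))
# tongue and floor edges: points on plane within 6mm
res=P[...,2]-(P[...,:2]@w[:2]+w[2])
F=np.zeros((480,640),np.uint8);F[240:305,425:530]=(abs(res)<.007)[240:305,425:530]
F=cv2.morphologyEx(F,cv2.MORPH_OPEN,np.ones((3,3)));n,l,st,_=cv2.connectedComponentsWithStats(F)
i=1+np.argmax(st[1:,4]);F=l==i
def onp(uv):
    d,o=ray(c,uv);return o+d*((w[0]*o[0]+w[1]*o[1]+w[2]-o[2])/(d[:,2]-d[:,:2]@w[:2]))[:,None]
rows=[]
for u in range(442,520,4):
    v=np.where(F[:,u])[0]
    e=onp([[u,v.min()-.5],[u,v.max()+.5]]);rows.append((e[0]+e[1])/2);print(u,np.round(e[0],4),np.round(e[1],4),round(np.linalg.norm(e[0]-e[1]),4))
up=onp([[np.where(F[v])[0].min()-.5,v] for v in range(262,276)]);print("upper end y",np.median(up[:,1]),up[:,1].std(), "z",np.median(up[:,2]))
delta(stand(.02,0,.12),RS)
E
```

```text
plane [-0.06196951  0.49567462  0.23849904] std 0.0011316573809827084 slope 0.46327420323883495 az downhill -82.87382456381187
442 [ 0.5432 -0.1075  0.1515] [ 0.5035 -0.105   0.1553] 0.04
446 [ 0.5433 -0.116   0.1474] [ 0.5033 -0.1133  0.1512] 0.0402
450 [ 0.5434 -0.1245  0.1431] [ 0.5032 -0.1217  0.147 ] 0.0404
454 [ 0.5416 -0.1329  0.1391] [ 0.5013 -0.1301  0.143 ] 0.0406
458 [ 0.5417 -0.1416  0.1347] [ 0.5011 -0.1387  0.1387] 0.0408
462 [ 0.5399 -0.1502  0.1306] [ 0.501  -0.1474  0.1344] 0.0392
466 [ 0.5399 -0.1591  0.1262] [ 0.499  -0.156   0.1303] 0.0413
470 [ 0.5437 -0.1684  0.1214] [ 0.4877 -0.164   0.127 ] 0.0565
474 [ 0.5438 -0.1774  0.1169] [ 0.4857 -0.1728  0.1228] 0.0587
478 [ 0.5439 -0.1866  0.1123] [ 0.4929 -0.1824  0.1175] 0.0515
482 [ 0.5421 -0.1957  0.1079] [ 0.4908 -0.1914  0.1132] 0.0517
486 [ 0.5421 -0.205   0.1033] [ 0.4906 -0.2006  0.1087] 0.052
490 [ 0.5403 -0.2143  0.0988] [ 0.4904 -0.2099  0.104 ] 0.0503
494 [ 0.5403 -0.2239  0.094 ] [ 0.4883 -0.2192  0.0996] 0.0526
498 [ 0.5384 -0.2334  0.0895] [ 0.4881 -0.2287  0.0949] 0.0509
502 [ 0.5385 -0.2431  0.0846] [ 0.4878 -0.2384  0.0901] 0.0512
506 [ 0.5366 -0.2528  0.0799] [ 0.4857 -0.2479  0.0855] 0.0514
510 [ 0.5326 -0.2624  0.0754] [ 0.4874 -0.258   0.0804] 0.0458
514 [ 0.5347 -0.2727  0.0702] [ 0.5009 -0.2693  0.074 ] 0.0341Traceback (most recent call last):
  File "<stdin>", line 18, in <module>
    return umr_minimum(a, axis, None, out, keepdims, initial, where)
ValueError: zero-size array to reduction operation minimum which has no identity
```

Run:
```python
from h import *
delta(stand(.02,0,.12),RS)
```

```text
pos [0.1899 0.595  0.226 ] rot [-9.008e+01 -1.000e-02 -1.770e+01] F [-0.2 -0.3 -0.3] t 0.1 op 1.001
DELTA turn [ 8.00e-02 -2.55e+01 -1.00e-02] shift [ 0.476   0.1064 -0.2242]
```

```bash
python3 -m creep '[[0,0,0,0.05,-0.05,-0.02,0],[0,-25.5,0,0.476,-0.03,-0.224,0],[0,-25.5,0,0.476,-0.03,-0.224,0],[0,-25.5,0,0.476,-0.03,-0.224,0],[0,-25.5,0,0.476,-0.03,-0.224,0],[0,-25.5,0,0.476,-0.03,-0.224,0],[0,-25.5,0,0.476,-0.03,-0.224,0],[0,-25.5,0,0.476,-0.03,-0.224,0]]' 10
python3 - <<'E'
from h import *
delta(stand(.02,0,.12),RS)
E
```

```text
time_s: 0.9
eef_pos: [0.4728, 0.3328, 0.2577]
eef_rot: [-90.0, 0.0, 7.8]
contact_force: [0.3, 0.9, 0.1]
opening: 0.355
pos [0.4728 0.3328 0.2577] rot [-9.001e+01  1.000e-02  7.810e+00] F [0.3 0.9 0.1] t 0.9 op 0.355
DELTA turn [ 0.01  0.01 -0.01] shift [ 0.0884  0.1377 -0.1092]
```

```bash
python3 -m creep '[[0,0,0,0.088,0.06,-0.109,0],[0,0,0,0.088,0.06,-0.109,0],[0,0,0,0.088,0.06,-0.109,0],[0,0,0,0.088,0.06,-0.109,0],[0,0,0,0.088,0.137,-0.109,0],[0,0,0,0.088,0.137,-0.109,0],[0,0,0,0.088,0.137,-0.109,0],[0,0,0,0.088,0.137,-0.109,0]]'
python3 - <<'E'
from h import *
delta(stand(.02,0,.07),RS)
from workcell import bot
s=bot.observe();c=bot.read_camera("wrist")
T=np.eye(4);T[:3,:3]=Ro.from_euler('xyz',s["eef_rot"],degrees=True).as_matrix();T[:3,3]=s["eef_pos"]
c["pose"]=T@c["T_tool_cam"];np.savez("pics/w1.npz",**c);cv2.imwrite("pics/w1.png",c["img"][:,:,::-1])
print(np.round(c["pose"],3).tolist())
E
```

```text
time_s: 1.7
eef_pos: [0.5735, 0.2388, 0.1213]
eef_rot: [-90.0, 0.0, 7.8]
contact_force: [0.3, 0.4, 0.1]
opening: 0.006
pos [0.5735 0.2388 0.1213] rot [-9.001e+01  4.000e-02  7.820e+00] F [0.3 0.4 0.1] t 1.7 op 0.006
DELTA turn [ 0.01  0.02 -0.04] shift [ 0.0013  0.0513 -0.0024]
[[-0.136, -0.959, -0.247, 0.508], [0.991, -0.132, -0.033, 0.23], [-0.001, -0.249, 0.968, 0.281], [0.0, 0.0, 0.0, 1.0]]
```

View pics/w1.png

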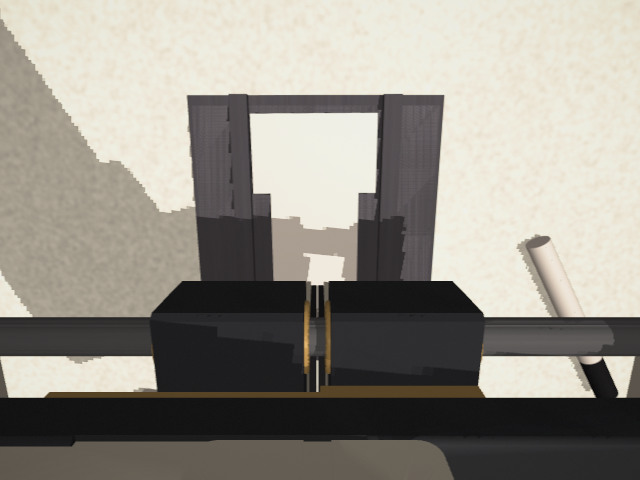

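The wrist view shows the stand's open front edge at row 95, the plate's head end at row 113 (cols 250–378) and its shoulders at row 194. The fingers are centred over the blade, so I'll descend.

```bash
python3 - <<'E'
from h import *
c=load("w1")
for uv,z in (([[188,96],[443,96],[315,96]],.065),([[250,113],[378,113],[252,194],[377,194]],.064)):
    p=onz(c,uv,z)-SO;print(np.round(np.c_[p@SX,p@SYv]*1000,1).tolist())
E
python3 -m creep '[[0,0,0,0,0.03,-0.002,0],[0,0,0,0,0.05,-0.002,0],[0,0,0,0,0.051,-0.002,0],[0,0,0,0,0.053,-0.002,0],[0,0,0,0,0.053,-0.002,0]]'; python3 -c "
from workcell import bot
s=bot.observe();print(s['eef_pos'],s['contact_force'])"
```

```text
[[-69.0, -61.1], [-69.0, 65.4], [-69.0, 1.9]]
[[-61.0, -30.8], [-61.0, 33.6], [-20.2, -31.4], [-20.2, 34.7]]
time_s: 2.25
eef_pos: [0.575, 0.2372, 0.0697]
eef_rot: [-89.9, -0.1, 7.8]
contact_force: [0.3, 0.4, -0.1]
opening: 0.003
[0.57502005 0.23723473 0.06967258] [ 0.26414072  0.39566846 -0.11489137]
```

```bash
python3 -m creep '[[0,0,0,0,0.003,0,0],[0,0,0,0,0.004,0,0],[0,0,0,0,0.004,0,0]]'; python3 -m creep '[[0,0,0,0,0.001,0,0],[0,0,0,0,0.001,0,0]]'
```

```text
time_s: 2.55
eef_pos: [0.5743, 0.2368, 0.0644]
eef_rot: [-90.0, -0.1, 7.8]
contact_force: [-0.2, 0.7, 3.1]
opening: 0.005
time_s: 2.75
eef_pos: [0.5744, 0.2368, 0.0643]
eef_rot: [-90.0, -0.1, 7.8]
contact_force: [-4.4, -1.4, 12.9]
opening: 0.005
```

```bash
python3 -m creep '[[0,0,0,0,0.001,0,0],[0,0,0,0,0.001,0,0]]'
```

```text
time_s: 2.95
eef_pos: [0.5747, 0.237, 0.0643]
eef_rot: [-89.9, -0.1, 7.8]
contact_force: [-6.0, -1.5, 21.1]
opening: 0.005
```

```bash
python3 -m creep '[[0,0,0,0,-0.001,0,0],[0,0,0,-0.003,-0.001,0,0],[0,0,0,-0.006,-0.001,0,0],[0,0,0,-0.010,-0.001,0,0],[0,0,0,-0.014,-0.001,0,0],[0,0,0,-0.018,-0.001,0,0],[0,0,0,-0.022,-0.001,0,0]]'
python3 - <<'E'
from h import *
from workcell import bot
c=bot.read_camera("top");np.savez("pics/top1.npz",**c)
m=np.zeros((480,640),np.uint8);m[255:310,230:295]=(c["img"].min(2)>130)[255:310,230:295]
cv2.imwrite("pics/t1.png",cv2.resize(np.hstack([c["img"][210:310,215:310,::-1],load("top0")["img"][210:310,215:310,::-1]]),None,fx=4,fy=4))
E
```

```text
time_s: 3.65
eef_pos: [0.554, 0.2342, 0.0643]
eef_rot: [-89.9, -0.2, 7.8]
contact_force: [2.2, 0.1, 6.9]
opening: 0.003
```

View pics/t1.png

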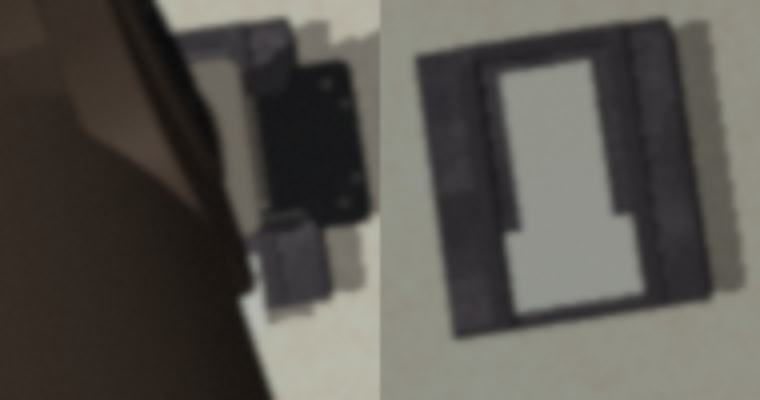

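In the top view the arm hides most of the plate. A sliver of the head shows at the front edge, around (255,290) in the left panel. The 2 N drag matches the plate sliding along, so I'll continue drawing.

```bash
python3 -m creep '[[0,0,0,-0.004,0,0,0],[0,0,0,-0.008,0,0,0],[0,0,0,-0.012,0,0,0],[0,0,0,-0.016,0,0,0],[0,0,0,-0.018,0,0,0],[0,0,0,-0.018,0,0,0],[0,0,0,-0.018,0,0,0]]';python3 -m creep '[[0,0,0,0,-0.003,0,0],[0,0,0,0,-0.05,0,0],[0,0,0,0,-0.06,0,0],[0,0,0,0,-0.06,0,0]]'
cat >> h.py <<'E'
def wrist(name):
    from workcell import bot
    s=bot.observe();c=bot.read_camera("wrist")
    T=np.eye(4);T[:3,:3]=Ro.from_euler('xyz',s["eef_rot"],degrees=True).as_matrix();T[:3,3]=s["eef_pos"]
    c["pose"]=T@c["T_tool_cam"];np.savez(f"pics/{name}.npz",**c);cv2.imwrite(f"pics/{name}.png",c["img"][:,:,::-1]);return c
E
python3 -c "
from h import *
wrist('w2')"
```

```text
time_s: 4.4
eef_pos: [0.5358, 0.2317, 0.0643]
eef_rot: [-89.9, -0.2, 7.8]
contact_force: [0.2, 0.1, 10.2]
opening: 0.006
time_s: 4.8
eef_pos: [0.5356, 0.2317, 0.1249]
eef_rot: [-89.9, -0.2, 7.8]
contact_force: [-0.5, -0.2, -0.3]
opening: 0.003
```

View pics/w2.png

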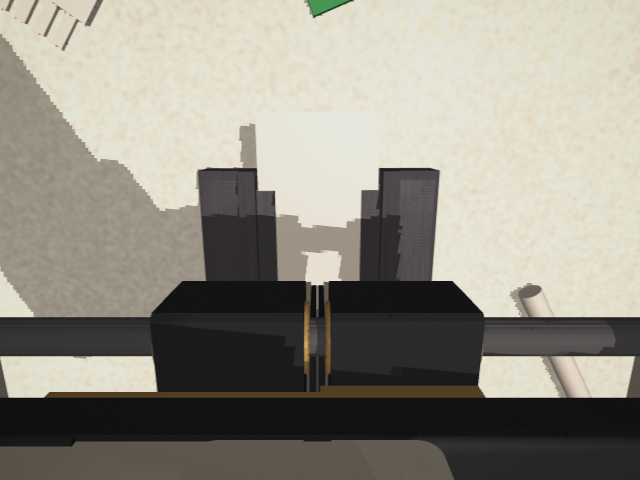

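The head now overhangs: its far edge is at row 112 (cols 255–378), the stand edge at row 170 and the shoulders at row 190.

Run:
```python
from h import *
c=load("w2")
for uv,z in (([[199,170],[439,170]],.065),([[255,112],[379,112],[257,190],[379,190]],.064)):
    p=onz(c,uv,z)-SO;print(np.round(np.c_[p@SX,p@SYv]*1000,1).tolist())
# head centre est, approach from front, above
delta(stand(-.083,0.001,.125),RS)
delta(stand(-.083,0.001,.043),RS)
# chute triangulation using scene cam: edges in scene
```

```text
[[-70.8, -61.0], [-70.8, 65.4]]
[[-100.0, -30.5], [-100.0, 32.8], [-60.2, -31.0], [-60.2, 34.4]]
pos [0.5346 0.2313 0.1234] rot [-8.997e+01 -7.000e-02  7.810e+00] F [-0.2 -0.6 -0.4] t 4.85 op 0.002
DELTA turn [-0.03  0.01  0.07] shift [-0.0621 -0.0017  0.0008]
pos [0.5346 0.2313 0.1234] rot [-8.997e+01 -7.000e-02  7.810e+00] F [-0.2 -0.6 -0.4] t 4.85 op 0.002
DELTA turn [-0.03  0.01  0.07] shift [-0.0622  0.0803  0.0007]
```

```bash
python3 -m creep '[[0,0,0,-0.04,0,0.001,1],[0,0,0,-0.064,0,0.001,1],[0,0,0,-0.064,0,0.001,1],[0,0,0,-0.064,0,0.001,1],[0,0,0,-0.064,0,0.001,1],[0,0,0,-0.064,0,0.001,1],[0,0,0,-0.064,0,0.001,1],[0,0,0,-0.064,0,0.001,1]]';python3 -m creep '[[0,0,0,0,0.04,0,1],[0,0,0,0,0.06,0,1],[0,0,0,0,0.075,0,1],[0,0,0,0,0.08,0,1],[0,0,0,0,0.08,0,1]]'; python3 -c "
from h import *
delta(stand(-.085,0.001,.043),RS)"
```

```text
time_s: 5.65
eef_pos: [0.4711, 0.2234, 0.1227]
eef_rot: [-90.0, -0.0, 7.8]
contact_force: [0.5, -0.3, -0.4]
opening: 0.653
time_s: 6.15
eef_pos: [0.4706, 0.2232, 0.0425]
eef_rot: [-90.0, 0.1, 7.8]
contact_force: [-0.1, -0.6, -0.0]
opening: 0.996
pos [0.4706 0.2232 0.0425] rot [-9.003e+01  6.000e-02  7.790e+00] F [-0.1 -0.6 -0. ] t 6.15 op 0.996
DELTA turn [ 0.03 -0.01 -0.06] shift [ 0.0003 -0.0005  0.0001]
```

```bash
python3 -m creep '[[0,0,0,0,0,0,0.6],[0,0,0,0,0,0,0.6],[0,0,0,0,0,0,0.6],[0,0,0,0,0,0,0.6],[0,0,0,0,0,0,0.6],[0,0,0,0,0,0,0.6]]' 15; python3 -c "
from h import *
wrist('w3')"
```

```text
time_s: 6.75
eef_pos: [0.471, 0.2236, 0.0432]
eef_rot: [-90.0, -0.0, 7.8]
contact_force: [0.5, 1.2, 3.0]
opening: 0.694
```

View pics/w3.png

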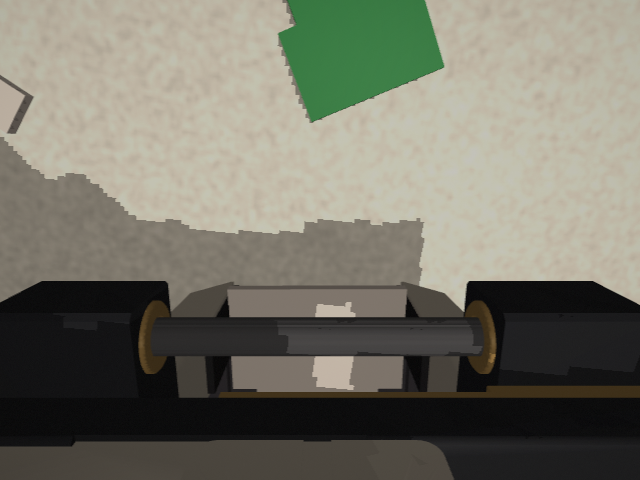

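The plate is gripped: opening is 0.694, about 64 mm, and the head end is at row 287 (cols 228–406). Now I'll lift it.

```bash
python3 -m creep '[[0,0,0,0,-0.004,0,0.6],[0,0,0,0,-0.02,0,0.6],[0,0,0,0,-0.06,0,0.6],[0,0,0,0,-0.11,0,0.6],[0,0,0,0,-0.16,0,0.6],[0,0,0,0,-0.2,0,0.6],[0,0,0,0,-0.2,0,0.6]]' 20
python3 - <<'E'
from h import *
c=load("w3")
T=np.eye(4); p=onz(c,[[228,287],[406,287]],.064)-SO
print("head end stand",np.round(np.c_[p@SX,p@SYv]*1000,1).tolist())
# chute from scene cam: walls/tongue, floor edges; view
c=wrist("w4")
s=load("scene0");P=cloud(s)
K=s["camera_matrix"]
def proj(X):
    q=np.linalg.inv(s["pose"])@np.append(X,1);return K[0,2]+K[0,0]*q[0]/-q[2],K[1,2]-K[1,1]*q[1]/-q[2]
th=.42;az=np.radians(-94.8);h=np.array([np.cos(az),np.sin(az),0]);CX=h*np.cos(th)-[0,0,np.sin(th)];CZ=h*np.sin(th)+[0,0,np.cos(th)];CY=np.cross(CZ,CX)
CO=np.array([.518,-.180,.115]);print(CX,CY)
img=s["img"][:,:,::-1].copy();t=load("top0");im2=t["img"][:,:,::-1].copy()
def drw(cam,im):
    global s,K
    s=cam;K=cam["camera_matrix"];k=5
    im=cv2.resize(im,None,fx=k,fy=k,interpolation=2)
    def pt(x,y,z): u,v=proj(CO+CX*x+CY*y+CZ*z);return (int(u*k+k/2),int(v*k+k/2))
    for a,b in (((-.088,-.02,0),(-.018,-.02,0)),((-.088,.02,0),(-.018,.02,0)),((-.088,-.02,0),(-.088,.02,0)),((-.018,-.04,.022),(.092,-.04,.022)),((-.018,.04,.022),(.092,.04,.022)),((-.018,-.0255,0),(.092,-.0255,0)),((-.018,.0255,0),(.092,.0255,0)),((-.018,.0255,0),(-.018,.04,.022)),((-.018,-.0255,0),(-.018,-.04,.022))):
        cv2.line(im,pt(*a),pt(*b),(0,0,255),1)
    return im
A=drw(s,img)[275*5:375*5,155*5:260*5];B=drw(t,im2)[240*5:305*5,428*5:530*5]
o=np.zeros((860,1040,3),np.uint8);o[:A.shape[0],:A.shape[1]]=A;o[A.shape[0]:,:B.shape[1]]=B[:360]
o=np.zeros((500,1050,3),np.uint8);o[:500,:525]=A[:500,:525];o[:325,530:1040]=B[:325,:510]
cv2.imwrite("pics/ov.png",cv2.resize(o,(800,381)))
E
```

```text
time_s: 7.5
eef_pos: [0.4733, 0.2247, 0.2487]
eef_rot: [-89.8, -0.5, 7.8]
contact_force: [-0.3, -0.5, -0.5]
opening: 0.688
head end stand [[-100.5, -30.1], [-100.5, 33.7]]
[-0.07640531 -0.90988661 -0.40776045] [ 9.96492859e-01 -8.36778433e-02  6.93889390e-18]Traceback (most recent call last):
  File "<stdin>", line 23, in <module>
ValueError: could not broadcast input array from shape (325,510,3) into shape (360,510,3)
```

The plate has lifted. I'll triangulate the chute's tongue corners directly from the two views, without an overlay. Corner pixels read from the earlier crop are scene (231.7,277.7) and (244.3,291.7), and top (440,256.4) and (439.3,277.9).

Run:
```python
from h import *
s=load("scene0");t=load("top0")
gs=cv2.cvtColor(s["img"],cv2.COLOR_RGB2GRAY);gt=cv2.cvtColor(t["img"],cv2.COLOR_RGB2GRAY)
def sub(g,p): return cv2.cornerSubPix(g,np.float32(p).reshape(-1,1,2),(3,3),(-1,-1),(3,50,.01))[:,0]
a=sub(gs,[[231.7,277.7],[244.3,291.7]]);b=sub(gt,[[439.3,277.9],[440,256.4]]);print(a,b)
th=.42
for i in range(2):
  for aa,bb,n in ((a[i],b[i],'sub'),([[231.7,277.7],[244.3,291.7]][i],[[439.3,277.9],[440,256.4]][i],'raw')):
    d1,o1=ray(s,aa);d2,o2=ray(t,bb);M=np.c_[d1[0],-d2[0]]
    k=np.linalg.lstsq(M,o2-o1,rcond=None)[0];p=o1+d1[0]*k[0];q=o2+d2[0]*k[1];print(n,np.round(p,4),np.round(q,4),"expected z",.115+.088*np.sin(th), "on z:",np.round(onz(s,aa,.1509),4),np.round(onz(t,bb,.1509),4))
```

```text
[[231.1183  276.50726]
 [244.63193 291.41504]] [[437.94882 276.91132]
 [440.      256.4    ]]
sub [ 0.5044 -0.1     0.1478] [ 0.5047 -0.0997  0.1477] expected z 0.15088291986924218 on z: [[ 0.5058 -0.1006  0.1509]] [[ 0.5047 -0.0989  0.1509]]
raw [ 0.5054 -0.1002  0.1444] [ 0.5028 -0.1028  0.145 ] expected z 0.15088291986924218 on z: [[ 0.5084 -0.1016  0.1509]] [[ 0.5028 -0.1012  0.1509]]
sub [ 0.5442 -0.1032  0.1452] [ 0.5419 -0.1054  0.1457] expected z 0.15088291986924218 on z: [[ 0.5465 -0.1043  0.1509]] [[ 0.5417 -0.104   0.1509]]
raw [ 0.5438 -0.1038  0.1444] [ 0.542  -0.1056  0.1448] expected z 0.15088291986924218 on z: [[ 0.5465 -0.1051  0.1509]] [[ 0.5417 -0.104   0.1509]]
```

```bash
cat >> h.py <<'E'
th=.42;az=np.radians(-95);hh=np.array([np.cos(az),np.sin(az),0]);CX=hh*np.cos(th)-[0,0,np.sin(th)];CZ=hh*np.sin(th)+[0,0,np.cos(th)];CY=np.cross(CZ,CX)
CO=np.array([.5177,-.181,.115]);RC=Ro.from_matrix(np.c_[CX,-CZ,CY])
def ch(xp,h,y=0): return CO+CX*(xp-.0444)+CZ*(h-.0168)+CY*y
E
python3 -c "
from h import *
delta(ch(-.012,.10),RC)"
```

```text
pos [0.4721 0.2241 0.2457] rot [-89.87  -0.29   7.8 ] F [-0.6 -0.7 -0.5] t 7.55 op 0.691
DELTA turn [ 21.2  101.18  17.29] shift [-0.006   0.0308 -0.3904]
```

```bash
python3 -m creep '[[1.3,6.3,1.1,0,0,-0.02,0.6],[2.6,12.6,2.2,0,0,-0.045,0.6],[3.9,19,3.2,0,0,-0.07,0.6],[5.3,25.3,4.3,0,0,-0.095,0.6],[6.6,31.6,5.4,0,0,-0.12,0.6],[8,38,6.5,0,0,-0.145,0.6],[9.3,44,7.6,0,0,-0.17,0.6],[10.6,50.6,8.6,0,0,-0.19,0.6]]'; python3 -c "
from h import *
delta(ch(-.012,.10),RC)"
```

```text
time_s: 8.35
eef_pos: [0.4959, 0.0335, 0.2415]
eef_rot: [-84.4, 12.0, -42.8]
contact_force: [1.4, -0.3, -0.0]
opening: 0.694
pos [0.4959 0.0335 0.2415] rot [-84.35  12.04 -42.78] F [ 1.4 -0.3 -0. ] t 8.35 op 0.694
DELTA turn [10.94 50.13  8.7 ] shift [ 0.1534 -0.0173 -0.1276]
```

```bash
python3 -m creep '[[1.4,6.3,1.1,0.019,-0.002,-0.016,0.6],[2.7,12.6,2.2,0.038,-0.004,-0.032,0.6],[4.1,18.9,3.3,0.057,-0.006,-0.048,0.6],[5.5,25.1,4.3,0.076,-0.009,-0.064,0.6],[6.8,31.4,5.4,0.096,-0.011,-0.08,0.6],[8.2,37.7,6.5,0.115,-0.013,-0.096,0.6],[9.6,44,7.6,0.134,-0.015,-0.112,0.6],[10.9,50.1,8.7,0.153,-0.017,-0.128,0.6]]';  python3 -m creep '[[0,0,0,0,0,0,0.6],[0,0,0,0,0,0,0.6],[0,0,0,0,0,0,0.6]]'
python3 - <<'E'
from h import *
from workcell import bot
delta(ch(-.012,.04),RC)
a=bot.read_camera("scene")["img"];c=wrist("w5")
cv2.imwrite("pics/m5.png",np.hstack([cv2.resize(a[180:400,100:320,::-1],(400,400)),cv2.resize(c["img"][:,:,::-1],(400,300)) if 0 else cv2.copyMakeBorder(cv2.resize(c["img"][:,:,::-1],(400,300)),0,100,0,0,0)]))
E
```

```text
time_s: 9.15
eef_pos: [0.5198, -0.1624, 0.2136]
eef_rot: [-90.0, 24.1, -94.9]
contact_force: [0.8, 0.1, 0.1]
opening: 0.69
time_s: 9.45
eef_pos: [0.5204, -0.1603, 0.2146]
eef_rot: [-89.9, 24.1, -94.5]
contact_force: [0.2, 0.7, -1.0]
opening: 0.691
pos [ 0.5204 -0.1603  0.2146] rot [-89.89  24.12 -94.45] F [ 0.2  0.7 -1. ] t 9.45 op 0.691
DELTA turn [ 0.11  0.5  -0.05] shift [ 0.0034  0.0593 -0.0008]
```

View pics/m5.png

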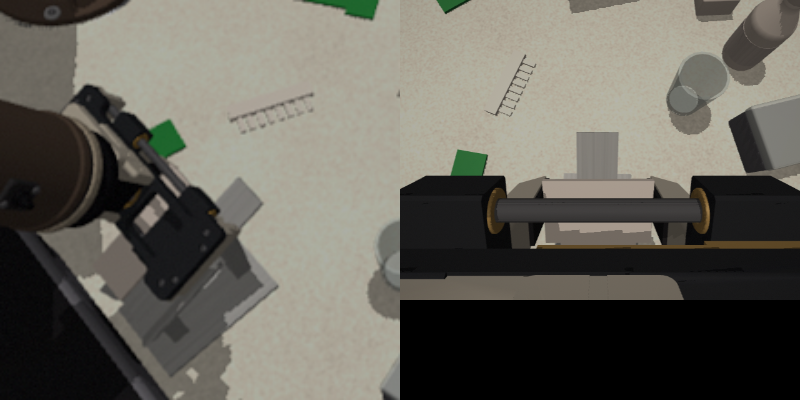

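The plate is held above the chute, in line with it. In the wrist view the tongue's upper end is at full-resolution cols ~283–349, row ~211, and the plate head at cols ~230–406. I'll check the lateral error on the chute plane.

Run:
```python
from h import *
c=load("w5")
g=cv2.cvtColor(c["img"],cv2.COLOR_RGB2GRAY).astype(int)
def onp(uv,h=0):
    d,o=ray(c,uv);r=o-CO;k=(h-r@CZ)/(d@CZ);p=r+d*k[:,None];return np.round(np.c_[p@CX,p@CY]*1000,1)
for v in (225,245,265):
    e=np.diff(g[v,265:370]);print(v,265+np.argsort(-abs(e))[:4],e[np.argsort(-abs(e))[:4]])
print(onp([[283,211],[349,211]]))
for v in (225,245,265): print(onp([[283,v],[349,v]]))
s=c["pose"]
from workcell import bot
p=bot.observe()["eef_pos"]-CO;print("tcp chute",p@CX,p@CY,p@CZ)
h=p@CZ+.0168+.004;print("plate head end",onp([[230,288],[406,288]],h),h)
```

```text
225 [281 348 349 282] [-26  24  21 -21]
245 [348 282 281 347] [ 28 -23 -19  15]
265 [347 282 348 281] [ 34 -25  18 -13]
[[-86.6 -19.4]
 [-87.   19.9]]
[[-78.1 -19.5]
 [-78.5  20.2]]
[[-65.7 -19.6]
 [-66.1  20.5]]
[[-52.9 -19.8]
 [-53.3  20.9]]
tcp chute -0.06004572771962949 0.0011974725503906634 0.08288556913802755
plate head end [[-76.3 -30. ]
 [-77.   32.9]] 0.10368556913802755
```

The chute frame agrees with the wrist view to about 1 mm, so I'll lower the plate.

```bash
python3 -m creep '[[0.1,0.5,0,0.001,0.03,-0.001,0.6],[0.1,0.5,0,0.001,0.06,-0.001,0.6],[0.1,0.5,0,0.001,0.07,-0.001,0.6],[0.1,0.5,0,0.001,0.08,-0.001,0.6],[0.1,0.5,0,0.001,0.088,-0.001,0.6],[0.1,0.5,0,0.001,0.092,-0.001,0.6],[0.1,0.5,0,0.001,0.092,-0.001,0.6],[0.1,0.5,0,0.001,0.092,-0.001,0.6]]';python3 -c "
from h import *
delta(ch(-.015,.0),RC)"
```

```text
time_s: 10.35
eef_pos: [0.5231, -0.1256, 0.1314]
eef_rot: [-89.9, 24.0, -95.1]
contact_force: [0.4, -0.3, -0.3]
opening: 0.693
pos [ 0.5231 -0.1256  0.1314] rot [-89.89  24.05 -95.11] F [ 0.4 -0.3 -0.3] t 10.35 op 0.693
DELTA turn [-0.16 -0.1   0.02] shift [-0.0019  0.0091 -0.0006]
```

```bash
python3 -m creep '[[0,0,0,0,0.003,0,0.6],[0,0,0,0,0.005,0,0.6],[0,0,0,0,0.006,0,0.6],[0,0,0,0,0.007,0,0.6],[0,0,0,0,0.007,0,0.6]]'; python3 -m creep '[[0,0,0,0,0.001,0,0.6],[0,0,0,0,0.001,0,0.6]]'
```

```text
time_s: 10.85
eef_pos: [0.5231, -0.1222, 0.1245]
eef_rot: [-89.9, 24.1, -95.1]
contact_force: [0.9, 0.1, 0.3]
opening: 0.693
time_s: 11.05
eef_pos: [0.5234, -0.1225, 0.1243]
eef_rot: [-89.9, 24.0, -95.1]
contact_force: [-1.1, -2.3, 6.8]
opening: 0.692
```

```bash
python3 -m creep '[[0,0,0,0,0.001,0,0.6],[0,0,0,0,0.001,0,0.6]]'; python3 -c "
from h import *
delta(ch(-.015,.0),RC)"
```

```text
time_s: 11.25
eef_pos: [0.524, -0.1228, 0.1239]
eef_rot: [-89.8, 24.0, -95.1]
contact_force: [-2.1, -4.4, 11.0]
opening: 0.688
pos [ 0.524  -0.1228  0.1239] rot [-89.78  24.01 -95.12] F [-2.1 -4.4 11. ] t 11.25 op 0.688
DELTA turn [-0.27 -0.11  0.05] shift [-0.0023  0.0011 -0.0012]
```

The plate is on the chute floor. I'll ease off the contact and release.

```bash
python3 -m creep '[[0,0,0,0,-0.0015,0,0.6],[0,0,0,0,-0.0015,0,0.8],[0,0,0,0,-0.0015,0,1],[0,0,0,0,-0.0015,0,1],[0,0,0,0,-0.0015,0,1],[0,0,0,0,-0.0015,0,1],[0,0,0,0,-0.0015,0,1],[0,0,0,0,-0.0015,0,1]]'; python3 -c "
from h import *
wrist('w6')"
```

```text
time_s: 12.05
eef_pos: [0.5231, -0.122, 0.124]
eef_rot: [-89.9, 24.1, -95.1]
contact_force: [0.2, 0.8, -0.2]
opening: 1.002
```

View pics/w6.png

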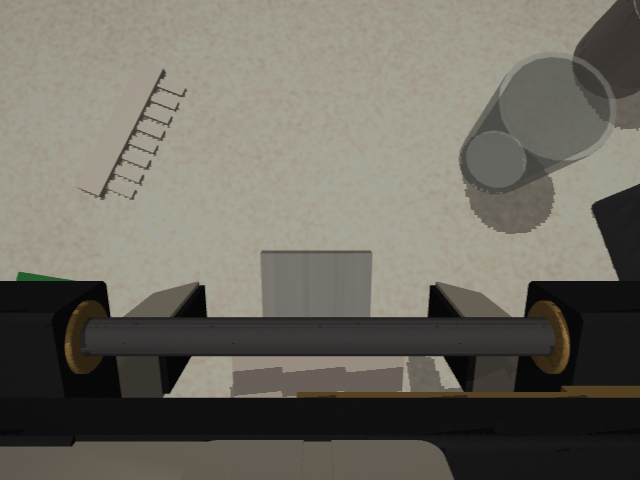

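The fingers are open and the head end has slid down out of the pads; it is now hidden near row 350. I'll retreat square to the chute and then look.

```bash
python3 -m creep '[[0,0,0,0,-0.02,0,1],[0,0,0,0,-0.05,0,1],[0,0,0,0,-0.1,0,1],[0,0,0,-0.05,-0.13,0,1],[0,0,0,-0.1,-0.16,0,1],[0,0,0,-0.15,-0.16,0,1],[0,0,0,-0.19,-0.16,0,1],[0,0,0,-0.19,-0.16,0,1]]';python3 -m creep '[[0,0,0,0,0,0,1],[0,0,0,0,0,0,1]]'
python3 - <<'E'
from h import *
from workcell import bot
c=wrist("w7");t=bot.read_camera("top");np.savez("pics/top7.npz",**t)
a=bot.read_camera("scene");np.savez("pics/scene7.npz",**a)
f=lambda im,r:cv2.resize(im[r[0]:r[1],r[2]:r[3],::-1],(400,300),interpolation=2)
cv2.imwrite("pics/m7.png",np.vstack([np.hstack([f(c["img"],(0,480,0,640)),f(t["img"],(225,315,420,540))]),np.hstack([f(a["img"],(270,375,140,280)),f(t["img"],(0,480,0,640))])]))
E
```

```text
time_s: 12.9
eef_pos: [0.5335, -0.008, 0.3507]
eef_rot: [-89.7, 24.3, -94.5]
contact_force: [-0.5, 0.3, -0.4]
opening: 1.0
time_s: 13.1
eef_pos: [0.5322, -0.0153, 0.3471]
eef_rot: [-90.0, 24.0, -95.2]
contact_force: [-1.0, -0.3, 0.3]
opening: 0.997
```

View pics/m7.png

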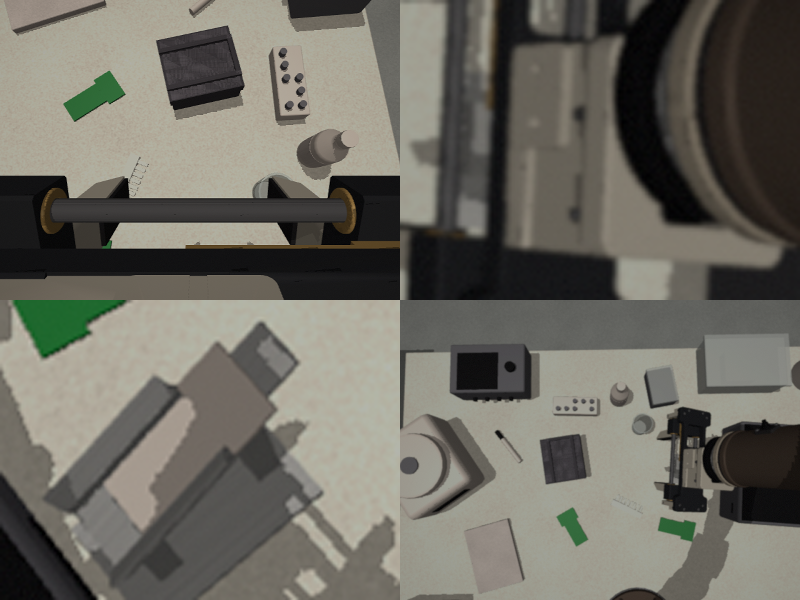

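The scene view (bottom left) shows the plate lying in the chute with its shoulders at the wall ends. Its head-end corners are at scene px (216,285) and (237,307). I'll clear the arm and measure.

```bash
python3 -m creep '[[0,0,0,-0.05,0,0,1],[0,0,0,-0.1,0.02,0,1],[0,0,0,-0.15,0.04,0,1],[0,0,0,-0.2,0.06,0,1],[0,0,0,-0.25,0.09,0,1],[0,0,0,-0.25,0.09,0,1],[0,0,0,-0.25,0.09,0,1],[0,0,0,-0.25,0.09,0,1]]'
python3 - <<'E'
from h import *
from workcell import bot
out=[]
for n in ("scene","top"):
    c=bot.read_camera(n);np.savez(f"pics/{n}8.npz",**c)
    def onp(uv,h):
        d,o=ray(c,uv);r=o-CO;k=(h-r@CZ)/(d@CZ);p=r+d*k[:,None];return np.c_[p@CX,p@CY]*1000
    v,u=np.mgrid[:480,:640];xy=onp(np.c_[u.ravel(),v.ravel()],.004).reshape(480,640,2)
    # reproject onto chute plane at h=4mm, 0.25 mm/px : rectified view
    K=c["camera_matrix"];X,Y=np.meshgrid(np.arange(-95,95,.33),np.arange(-45,45,.33))
    W=CO+X[...,None]/1000*CX+Y[...,None]/1000*CY+.004*CZ
    q=(W-c["pose"][:3,3])@c["pose"][:3,:3]
    mu=(K[0,2]+K[0,0]*q[...,0]/-q[...,2]).astype(np.float32);mv=(K[1,2]-K[1,1]*q[...,1]/-q[...,2]).astype(np.float32)
    im=cv2.remap(c["img"],mu,mv,1)[:,:,::-1].copy()
    for x in (-60,-20,60): im[::4,int((x+95)/.33)]=(0,0,255)
    out.append(im)
o=np.vstack(out);cv2.imwrite("pics/rect.png",o);print(o.shape)
c=load("scene8")
print(onp.__name__,end=" ")
d,o=ray(c,[[216.3,284.7],[237,307.5]]);r=o-CO;k=(.004-r@CZ)/(d@CZ);p=r+d*k[:,None];print(np.c_[p@CX,p@CY]*1000)
a,b=load("top0")["img"].astype(int),load("top8")["img"].astype(int)
E
```

```text
time_s: 14.05
eef_pos: [0.5566, 0.2482, 0.3666]
eef_rot: [-90.0, 24.0, -95.2]
contact_force: [-0.3, -0.2, 0.4]
opening: 1.0
(546, 576, 3)
onp [[-56.30844224 -28.62308454]
 [-57.00690556  33.83118361]]
```

View pics/rect.png

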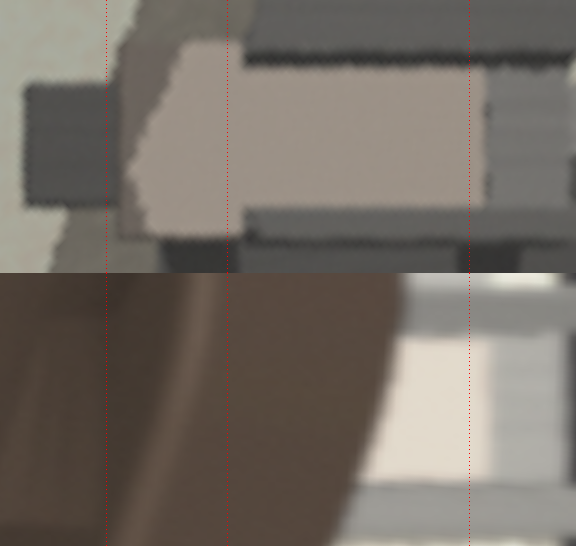

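The rectified scene view shows both shoulders flush with the wall ends (px 245), the blade between the walls, and the plate straight and flat. The gripper is clear, so I'll hand in.

```bash
python3 -c "
from workcell import bot
s=bot.observe();print(s['time_s'],s['contact_force']);print(bot.finish_job())"
```

```text
14.15 [ 0.17556329  0.05763102 -0.43553263]
the job is handed in; nothing more can be done
None
```

The plate is lying in the scanner chute, narrow end down and released. I handed the job in at 14.15 s, and the system gives no verdict.

- **Drawing out:** I pressed on the plate with shut fingertips and drew it until its wide end overhung the front edge by about 30 mm. It stayed in its channel. The press peaked at about 21 N as I made contact, which is harder than I meant. I then eased to about 7–10 N for the draw.
- **Placing:** I took the head by its two sides with a 15–20 N grip and carried it to the chute. I laid it in line with the slope, about 15 mm up-slope of home, and let go. It slid down by itself.
- **Last checks:** In the scene camera both shoulders sit flush against the wall ends. The plate looks flat and in line with the blade between the walls. The gripper was clear, with contact force near zero.

**Checks that disagreed or fell short:**
- **Position along the slope:** In my estimated chute frame the plate measures about 4 mm past home. The wall ends show the same shift, so I put it down to my frame being a few millimetres off. That is close to the 6 mm limit.
- **Top view:** The arm hid part of the chute in the last top picture, so the position check rests on the scene camera alone.
- **Bystanders:** They looked unmoved in the pictures, but I did not measure them.

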